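# Vent the filter cell, then seat its bayonet collar and hold it home

## Robot

A 6-joint arm with a two-finger parallel gripper is mounted at the origin on a cart in front of the work surface, level with it; the furniture and walls round the work are solid. World frame = base frame: x ahead of the robot, y to its left, z up, the work surface at z = 0. Lengths are in m, angles in degrees, forces in N, time in s.
With the tool pointing down it reaches from about 0.3 to 0.75 m from the base axis. Payload 8.5 kg.
Tool frame: the origin (TCP) lies at the very end of the fingers, on their centre line; the grasp point (between the pads) lies 19 mm behind it (env.grip_point_offset is the distance from the TCP to the grasp point, in m); z points along the fingers, y is the direction in which the jaws open and shut (so a half turn about z gives the same grasp; the last joint's range is limited). The gripper opens to 85 mm and grips with 20 to 120 N. Pads are 22 mm wide; open, the fingers measure 114 mm over their backs; the gripper's body (76 mm by 85 mm) begins 54 mm behind the grasp point. The pads swing forward as they close: fully open they stand 13 mm farther back than shut.
Start: joints at [53.669, 21.807, 74.336, -0, 83.858, -12.336], TCP at [0.224, 0.502, 0.231] pointing down, gripper open.
Joint ranges: [-178.18, 178.18], [-50.72, 133.34], [12.68, 142.11], [-81.47, 261.47], [9.98, 163.14], [-165.26, 165.26]. Speed limits (degrees/s): [136.94, 136.94, 180, 180, 180, 180].

## Interface

Orientations are given as a 3x3 rotation matrix whose columns are the frame's x, y, z axes.
In Python, from rig import env gives the robot as it stands.
- The arm moves only by the tool move_arm, never from a script. Its argument "moves" is a list of rows, each a list of 4 numbers: the shift along the tool's x, y, z in mm, then the turn about the tool's z in rad. In form: [[tx, ty, tz, spin], ...]. A call has 1 to 20 rows; each row is the pose to reach, as a shift and turn from the pose commanded when the call began, along the tool's axes at that moment; what a row does not reach only later rows make up. A row lasts 1/10 s, in which the tool goes at most 50 mm and 8.59 degrees, less where a joint would pass 70% of its speed; a pose out of reach is approached as far as the arm can. A call with a gripper value outside its range is refused whole. "grip" is the closure, from 0 (fully open) to 1 (shut), set as the call begins (left out, the last holds). The fingers move at their own pace and stop on an object; "grip_force" is the grip in N (left out, the last holds). Time passes only in rows, so rows that repeat a pose let the fingers close. It gives the time, the measured TCP pose, the force and the opening at its end, in the units of the state.
- env.observe(): the state, without advancing time (a new reading comes with each control period).
- env.get_image(name): name is "scene" or "top" or "wrist"; returns the picture (384x512x3 uint8, red, green, blue); there is no depth.
- env.get_calibration(name): a dict with "fovy" (degrees; the focal length in pixels is half the picture's height over the tangent of half this angle, whatever the lens; pixels are square), "cx", "cy" (the principal point, pixels), "extrinsics" (4x4, takes a point from world to camera coordinates); the wrist camera has in their place "tool_from_camera" (4x4, takes a point from camera to tool coordinates, whose origin is the TCP and whose axes are the flange's). Camera axes: x right, y up, looking along -z (the intrinsics and any distortion apply to the point x, -y, -z); pixel columns grow to the right and rows downward; lengths in m; the calibration is good to about 2 mm. A picture is of the moment at which its call begins: read the wrist's pose just before it. get_calibration takes no time and is no camera call.
- env.close_job(): hands the job in, once; it reports no verdict.
Trained networks look in the newest picture that a camera, given by its name, has taken for a name from the list of things; names that differ only in an ending like _2 or _b are one class to them, and where a whole thing is asked for, a point or a joint stands for the part that bears it (a point fixed in the world has none). Each returns a list of dicts, best first, with "conf" (0 to 1); they miss things now and then, are a little off and sometimes report something else, mostly with a low value. They report only what shows in the picture. A call takes as long as a camera call. They do not tell look-alikes from the thing itself.
- env.silhouettes(camera, name): "region" (384x512 bool, what is visible of it) and "point" ([row, column] in pixels, amid what is visible of it).
- env.tip_of(camera, name): "point" ([row, column] in pixels: a listed point, or the origin of a listed thing).
The state is a dict: "time_s": time; "q": joint angles; "qvel": joint speeds; "joint_efforts": joint torques, N m; "position": TCP position; "tool_rot": TCP orientation; "ft_force": force on the tool from outside, world axes, zero at the start; "wrist_torque": the same for the moment, N m; "grip_width": finger opening in m.
Only numpy, scipy, OpenCV 4.12 (cv2) and the standard library are available. Lean on these libraries where they do the work, as an engineer would, in place of code of your own. Each camera call takes 0.05 s, during which the arm holds its last target.

## Task

On the filter station, pull the red-handled vent lever towards you through its whole stroke, then ease it slowly back to its rest, taking at least two seconds over the return (it is sprung and must not snap back). Then take the blue knurled collar and, pressing it down lightly, turn it clockwise (seen from above) until its hidden keyways drop over the pins; push it down fully home against its spring and finish while still holding it pushed home: do not let go. Leave the other things on the bench where they are.

Things in the scene. Friction and masses are not known exactly. Their poses are not given: they have to be found in the camera images.
- station: fixed filter station: aluminium base plate 130 x 270 mm (x, y), 14 thick; origin on the bench under its centre, x away from the robot (yaw within 0.25 rad of the room's x), y left, z up. The cell (white column 58 mm across with the blue collar on top) is on the right at y = -85 mm, the vent lever on the left at y = +65 mm; a low pipe joins them
- cell_axis (a point): fixed point on the cell's vertical axis at the top of the white column, 61.5 mm above the bench, where the collar's rim lands when home. Above it stands a 26 mm spigot with three hidden pins 120 degrees apart and, on top, a spring pad: the pad meets the collar after 5 mm of drop and resists the last 8 mm, 3 N at first touch, 11 N at home; let go, the collar springs back about 6 mm
- collar: loose blue knurled collar, round, 46 mm across, 52 high, about 150 g, closed top with a silver disc; origin at the centre of its lower rim, z up. It sits over the spigot with 1 mm play and rests on the pins, rim 13 mm above the column top; it turns with little effort. Home is 13 mm lower, rim on the column
- collar_grip (a point): point on the collar's axis 40 mm above its rim, 12 mm below its top: height to grip it, across any diameter. Three keyways inside are hidden: the white line on top and the axes tell nothing of them. At the start they must turn by 0.2 to 1.4 rad clockwise (from above) to meet the pins; within 0.15 rad of that, either way, the collar drops; it goes down most freely when turned on to the middle of that window
- vent_lever (a joint): vent lever angle, rad: 0 at rest (leaning 0.5 rad away from the robot, against a stop), grows as pulled towards the robot (station's -x) to 0.95 at the stop (leaning 0.45 rad towards it). Sprung and damped: about 3.6 N at the handle at rest, 8 N at full pull, 3 N more for each 1 rad/s of pulling; let go, it snaps back at up to 3 rad/s
- lever_grip (a point): point to grip on the red handle bar: a round bar 18 mm thick, 62 long, level along the station's y, sticking out to the left of the thin lever rod like a crank; the point lies on the bar's axis, 32 mm left of the rod and 22 from the bar's free end. It moves on an arc of 110 mm radius about the hinge axis, 160 to 174 mm above the bench
- lever_hinge (a point): fixed point on the lever's hinge axis, 64 mm above the bench, in the plane of the rod; the axis is level, along the station's y
- beaker: clear 100 ml beaker, 55 mm wide, 66 high, standing behind the station (bystander; origin at the centre of its underside)
- marker: grey and blue marker pen lying in front of the station, 137 mm long (bystander; origin at the centre of its underside)
- amber_bottle: amber bottle with black cap, 45 mm wide, 85 high, to the right (bystander; origin at the centre of its underside)
- white_bottle: white bottle with blue cap, 56 mm wide, 105 high, to the left (bystander; origin at the centre of its underside)
- blue_block: blue cooling block, 62 x 96 x 34, to the left (bystander; origin at the centre of its underside)
- timer: white bench timer lying on its back, 68 x 68 x 20, behind (bystander; origin at the centre of its underside)
- tray: small white tray, 72 x 116 x 16, to the right (bystander; origin at the centre of its underside)
Mind the look-alikes: they are no part of the job. Of the things like the collar, leave any that is yellow; of the rest the larger one is meant.

How it is judged:
By the outcome, as a careful person would: the job done as asked, in the order asked, and still so for the second after the job is handed in, while the arm keeps its last pose, push and grip.
It also fails if it takes over 58 s, if anything falls off the work surface, if the arm or the gripper's body presses on something with over 40 N, if the wrist force passes 120 N, or if a joint passes its speed limit or range.

## Working session

There is one attempt and no reset: what is moved stays moved. The work goes in short steps, Python scripts to look and compute and a tool call to move; the robot and the scene stay as the last step left them, time stands still between calls to the robot, and variables do not carry over. Pictures are saved under pics/ and viewed, and the job is handed in when it is done.

Besides the shell and the picture viewer there is one more tool, called after "Emit:" as name(argument=value, ...) on one line, values as JSON. move_arm: Moves the arm, as the interface text tells. Its arguments: {"type":"object","properties":{"moves":{"type":"array"},"grip":{"type":"number"},"grip_force":{"type":"number"}},"required":["moves"]}

```bash
ls; mkdir -p pics; python3 - <<'E'
from rig import env
import cv2,numpy as np
s=env.observe(); print({k:np.round(v,3).tolist() for k,v in s.items()})
for n in ["scene","top","wrist"]:
    im=env.get_image(n); cv2.imwrite(f"pics/{n}0.png",im[:,:,::-1])
    c=env.get_calibration(n); print(n,{k:np.round(v,4).tolist() for k,v in c.items()})
E
```

```text
pics
{'time_s': 0.0, 'q': [53.666, 21.84, 74.385, 0.0, 83.859, -12.337], 'qvel': [0.027, 0.054, 0.008, -0.051, -0.011, 0.023], 'joint_efforts': [-0.001, -44.848, -23.127, -0.0, 0.005, 0.0], 'position': [0.224, 0.502, 0.231], 'tool_rot': [[-0.914, 0.407, -0.001], [0.407, 0.914, -0.001], [0.0, -0.001, -1.0]], 'ft_force': [-0.616, 0.233, 1.059], 'wrist_torque': [-0.058, 0.057, 0.023], 'grip_width': 0.086}
scene {'fovy': 44.6764, 'cx': 253.238, 'cy': 195.8677, 'extrinsics': [[0.663, -0.7485, -0.0111, -0.3411], [0.4241, 0.3633, 0.8295, -0.3216], [-0.6169, -0.5547, 0.5584, -1.0399], [0.0, 0.0, 0.0, 1.0]]}
top {'fovy': 51.9674, 'cx': 256.4028, 'cy': 198.0292, 'extrinsics': [[-0.0244, -0.9997, -0.0099, 0.0212], [0.9837, -0.0258, 0.1782, -0.5863], [-0.1784, -0.0054, 0.9839, -1.1052], [0.0, 0.0, 0.0, 1.0]]}
wrist {'fovy': 68.5195, 'cx': 258.0737, 'cy': 193.4018, 'tool_from_camera': [[-0.0003, 0.9472, 0.3206, 0.083], [1.0, 0.0004, -0.0004, 0.0002], [-0.0005, 0.3206, -0.9472, -0.1422], [0.0, 0.0, 0.0, 1.0]]}
```

View pics/scene0.png

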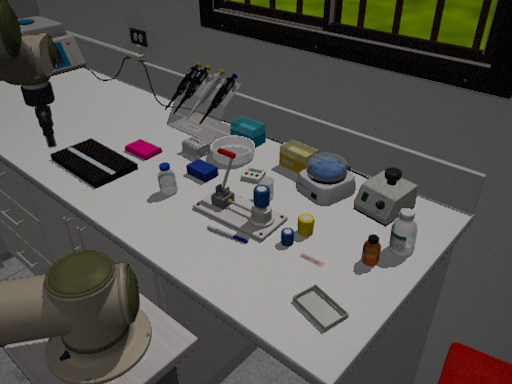

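View pics/top0.png

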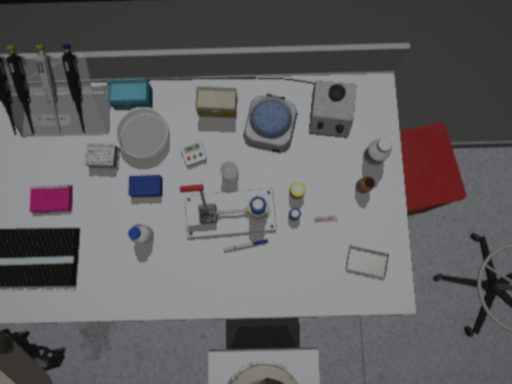

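View pics/wrist0.png

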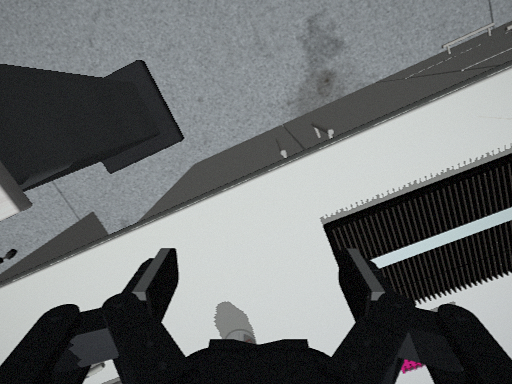

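The scene picture shows the station at about (240,210), with the blue collar at (262,195) on the white column and the red handle at (227,153). In the top view the collar is at (258,205) and the handle at (192,188). The small blue cap and the yellow cap beside the station are the look-alikes.

```bash
cat > h.py <<'E'
import numpy as np, cv2
from scipy.optimize import least_squares
from rig import env
def project(c,P):
    P=np.atleast_2d(P); f=192/np.tan(np.radians(c['fovy'])/2)
    p=P@c['extrinsics'][:3,:3].T+c['extrinsics'][:3,3]
    return np.c_[c['cy']-f*p[:,1]/-p[:,2], c['cx']+f*p[:,0]/-p[:,2]]
def wristcal(s):
    c=dict(env.get_calibration('wrist')); T=np.eye(4);T[:3,:3]=s['tool_rot'];T[:3,3]=s['position']
    c['extrinsics']=np.linalg.inv(T@np.array(c['tool_from_camera'])); return c
def cal(n):
    c=dict(env.get_calibration(n)); c['extrinsics']=np.array(c['extrinsics']); return c
def ray(c,rc):
    f=192/np.tan(np.radians(c['fovy'])/2); d=np.array([(rc[1]-c['cx'])/f,-(rc[0]-c['cy'])/f,-1])
    R=c['extrinsics'][:3,:3]; o=-R.T@c['extrinsics'][:3,3]; return o,R.T@d
def at_z(c,rc,z):
    o,d=ray(c,rc); return o+d*(z-o[2])/d[2]
def tri(obs):
    return least_squares(lambda P:np.concatenate([project(c,P)[0]-rc for c,rc in obs]),[0.5,0,0.1])
E
python3 - <<'E'
from h import *
for cam in ["scene","top"]:
    env.get_image(cam)
    for n in ["collar","collar_grip","cell_axis","lever_grip","lever_hinge","station"]:
        print(cam,n,[(np.round(d['point'],1).tolist(),round(d['conf'],2)) for d in env.tip_of(cam,n)][:4])
print(env.observe()['time_s'])
E
```

```text
scene collar [([234.2, 304.6], 0.77), ([202.5, 260.4], 0.53), ([240.3, 287.1], 0.52)]
scene collar_grip [([191.5, 261.0], 0.74), ([235.6, 287.1], 0.71), ([222.0, 306.3], 0.63)]
scene cell_axis [([209.0, 262.9], 0.63)]
scene lever_grip [([152.4, 223.7], 0.77)]
scene lever_hinge [([189.3, 220.8], 0.66)]
scene station [([214.1, 239.1], 0.66)]
top collar [([190.0, 296.5], 0.76), ([205.9, 256.2], 0.62), ([213.5, 294.1], 0.49), ([244.7, 247.2], 0.33)]
top collar_grip [([204.4, 256.5], 0.75), ([212.6, 295.2], 0.63), ([191.4, 295.7], 0.48)]
top cell_axis [([206.9, 258.5], 0.95)]
top lever_grip [([187.0, 186.5], 0.8)]
top lever_hinge [([211.4, 207.7], 0.75)]
top station [([214.8, 233.7], 0.93), ([155.6, 192.8], 0.36), ([204.6, 255.2], 0.21)]
0.85
```

```bash
python3 - <<'E'
from h import *
S=cal('scene');T=cal('top')
O={'cell':((209,262.9),(206.9,258.5),.0615),'cgrip':((191.5,261),(204.4,256.5),.0615+.053),'lgrip':((152.4,223.7),(187,186.5),.064+.11*np.cos(.5)),'hinge':((189.3,220.8),(211.4,207.7),.064),'station':((214.1,239.1),(214.8,233.7),0)}
for k,(a,b,z) in O.items():
    r=tri([(S,a),(T,b)]); print(k,np.round(r.x,4),'res',np.round(r.fun,1),'z known',z,'S@z',np.round(at_z(S,a,z),4)[:2],'T@z',np.round(at_z(T,b,z),4)[:2])
def model(p):
    x,y,w,xc,xh=p;R=np.array([[np.cos(w),-np.sin(w),0],[np.sin(w),np.cos(w),0],[0,0,1]])
    L={'cell':(xc,-.085,.0615),'cgrip':(xc,-.085,.1145),'hinge':(xh,.065,.064),'lgrip':(xh+.11*np.sin(.5),.097,.064+.11*np.cos(.5)),'station':(0,0,0)}
    return {k:R@np.array(v)+[x,y,0] for k,v in L.items()}
def f(p):
    M=model(p); return np.concatenate([np.concatenate([project(S,M[k])[0]-O[k][0],project(T,M[k])[0]-O[k][1]]) for k in O]+[[(p[3])*100,p[4]*100]])
r=least_squares(f,[.55,0,0,0,0]); print(np.round(r.x,4)); print(np.round(r.fun,1))
for k,v in model(r.x).items(): print(k,np.round(v,4))
E
cat > /dev/null; python3 - <<'E'
import cv2
for n,(r0,r1,c0,c1) in {'scene':(130,250,180,330),'top':(160,270,170,320)}.items():
    im=cv2.imread(f'pics/{n}0.png'); cv2.imwrite(f'pics/{n}0z.png',cv2.resize(im[r0:r1,c0:c1],None,fx=5,fy=5,interpolation=cv2.INTER_CUBIC))
E
```

```text
cell [0.5594 0.0011 0.0553] res [-0.   0.1  0.1 -0.1] z known 0.0615 S@z [ 0.5526 -0.0043] T@z [0.5587 0.0008]
cgrip [0.5572 0.0064 0.1149] res [-0.   0.1  0.1 -0.1] z known 0.11449999999999999 S@z [0.5574 0.007 ] T@z [0.5575 0.0062]
lgrip [0.6021 0.1941 0.1556] res [-0.   0.5  0.4 -0.3] z known 0.160534081807941 S@z [0.5945 0.1885] T@z [0.602  0.1923]
hinge [0.545  0.1509 0.0675] res [-0.1  1.7  1.2 -1.1] z known 0.064 S@z [0.5447 0.1583] T@z [0.5489 0.1483]
station [0.5427 0.0784 0.0097] res [-0.1  0.9  0.6 -0.6] z known 0 S@z [0.5502 0.0894] T@z [0.546  0.0772]
[0.5471 0.0865 0.1108 0.0006 0.0086]
[-1.5 -0.7  0.5 -0.4  0.7  1.2  0.1  1.5 -0.5  0.4  1.7  0.9  0.2  2.3
  0.2 -1.3  0.8 -0.  -0.3 -3.1  0.1  0.9]
cell [0.5571 0.0021 0.0615]
cgrip [0.5571 0.0021 0.1145]
hinge [0.5485 0.1521 0.064 ]
lgrip [0.5973 0.1897 0.1605]
station [0.5471 0.0865 0.    ]
```

View pics/scene0z.png

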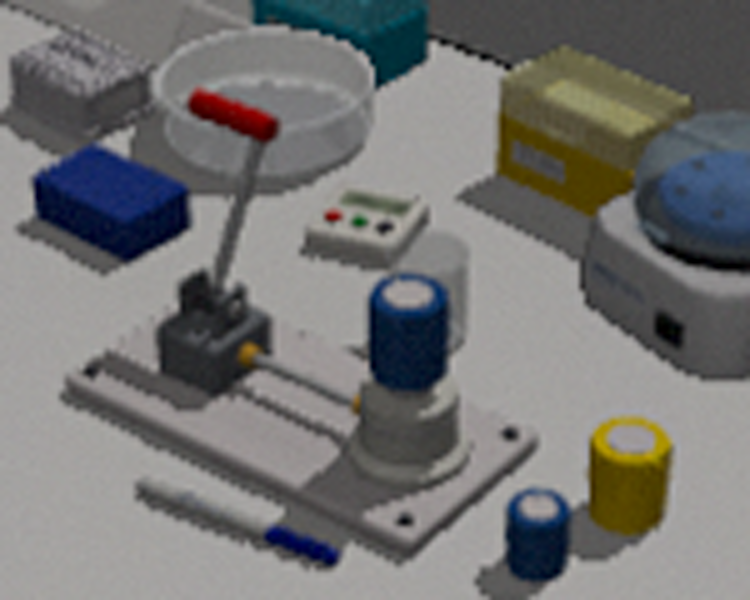

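View pics/top0z.png

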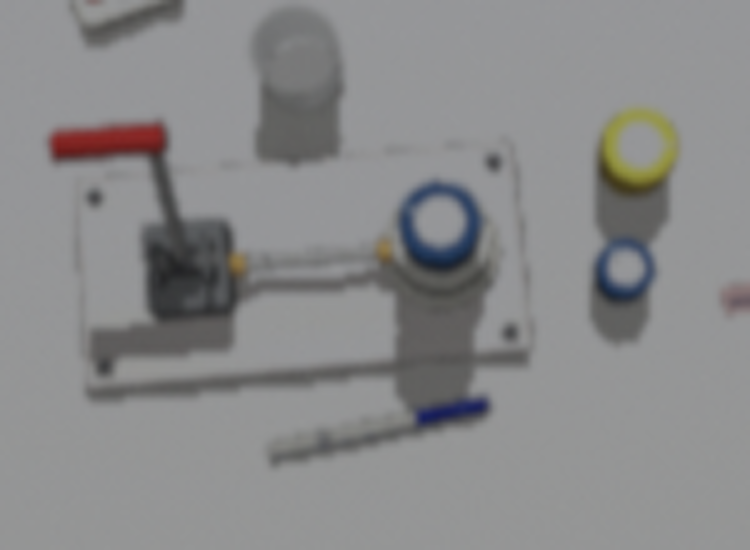

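Emit:
move_arm(moves=[[-30, -9, -2, 0.07], [-70, -20, -5, 0.17], [-110, -31, -8, 0.27], [-150, -42, -10, 0.37], [-190, -53, -13, 0.47], [-230, -64, -15, 0.57], [-270, -76, -18, 0.67], [-310, -87, -20, 0.77], [-350, -98, -23, 0.87], [-390, -109, -25, 0.95], [-425, -119, -27, 1.02], [-450, -126, -29, 1.06], [-465, -130, -29, 1.07], [-471, -132, -29, 1.07], [-471, -132, -29, 1.07]], grip=0.0)

```text
time_s: 2.35
position: [0.6002, 0.1904, 0.26]
tool_rot: [[-0.083, 0.997, -0.001], [0.997, 0.083, 0.0], [0.0, -0.001, -1.0]]
ft_force: [0.1, 1.1, 0.3]
grip_width: 0.0853
```

```bash
python3 - <<'E'
from h import *
s=env.observe(); print(s['time_s'],np.round(s['position'],4),np.round(s['q'],1),np.round(s['tool_rot'],3).tolist(),np.round(s['ft_force'],1))
im=env.get_image('wrist'); cv2.imwrite('pics/w1.png',im[:,:,::-1]); W=wristcal(s)
for n in ["lever_grip","lever_hinge","cell_axis","collar_grip","station"]:
    for d in env.tip_of('wrist',n)[:3]: print(n,np.round(d['point'],1),round(d['conf'],2))
# blue / red contour
M={'cell':(.5571,.0021,.0615),'cg':(.5571,.0021,.1145),'hinge':(.5485,.1521,.064),'lg':(.5973,.1897,.1605)}
for k,v in M.items(): print(k,np.round(project(W,v),1))
E
```

```text
2.35 [0.6002 0.1904 0.26  ] [ 6.8 29.2 57.3  0.  93.6  2.1] [[-0.083, 0.997, -0.001], [0.997, 0.083, 0.0], [0.0, -0.001, -1.0]] [0.1 1.1 0.3]
lever_grip [194.4 250.5] 0.89
cell_axis [292.  218.4] 0.69
collar_grip [319.9 211.1] 0.81
collar_grip [343.8 251.1] 0.57
collar_grip [334.4 203.3] 0.44
station [220.6 222. ] 0.89
cell [[292.9 218. ]]
cg [[320.1 212.4]]
hinge [[195.4 215.3]]
lg [[195.2 255.3]]
```

View pics/w1.png

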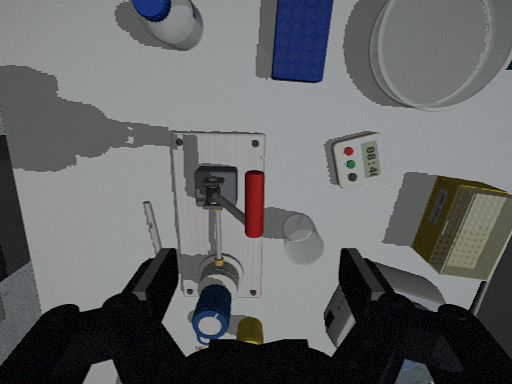

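The wrist picture shows the red bar running vertically at about (255,172)–(255,237), the lever block at (216,185), and the column with the collar at about (215,290). Next, refine the bar's ends and the station yaw.

```bash
python3 - <<'E'
from h import *
s=env.observe(); W=wristcal(s); S=cal('scene');T=cal('top')
im=cv2.imread('pics/w1.png')[:,:,::-1].astype(int)
m=((im[:,:,0]>110)&(im[:,:,1]<60)&(im[:,:,2]<60)).astype(np.uint8)
n,l,st,ce=cv2.connectedComponentsWithStats(m); k=1+np.argmax(st[1:,4]); print(st[k],ce[k])
r,c=np.nonzero(l==k)
top=[(r.min(), c[r<=r.min()+1].mean())]; bot=(r.max(), c[r>=r.max()-1].mean())
# centerline fit
rows=np.arange(r.min()+4,r.max()-3); cc=np.array([(c[r==q].min()+c[r==q].max())/2 for q in rows]); p=np.polyfit(rows,cc,1)
z=.1605
A=at_z(W,(r.min(),np.polyval(p,r.min())),z);B=at_z(W,(r.max(),np.polyval(p,r.max())),z)
print(A,B,np.linalg.norm(A-B),'yaw',np.arctan2(-(A-B)[0],(A-B)[1]))
u=(B-A)/np.linalg.norm(B-A); print('grip',A+u*.022)
# joint fit incl wrist
O={'cell':((209,262.9),(206.9,258.5),(292,218.4)),'cgrip':((191.5,261),(204.4,256.5),(319.9,211.1)),'lgrip':((152.4,223.7),(187,186.5),(194.4,250.5)),'hinge':((189.3,220.8),(211.4,207.7),None),'station':((214.1,239.1),(214.8,233.7),(220.6,222))}
def model(p):
    x,y,w,xc,xh=p;R=np.array([[np.cos(w),-np.sin(w),0],[np.sin(w),np.cos(w),0],[0,0,1]])
    L={'cell':(xc,-.085,.0615),'cgrip':(xc,-.085,.1145),'hinge':(xh,.065,.064),'lgrip':(xh+.11*np.sin(.5),.097,.064+.11*np.cos(.5)),'station':(0,0,0)}
    return {k:R@np.array(v)+[x,y,0] for k,v in L.items()}
def f(p):
    M=model(p); o=[]
    for k in O:
        for C,q in zip((S,T,W),O[k]):
            if q is not None: o.append(project(C,M[k])[0]-q)
    return np.concatenate(o+[[p[3]*100,p[4]*100]])
r=least_squares(f,[.55,0,0,0,0],loss='soft_l1'); print(np.round(r.x,4)); print(np.round(r.fun,1))
for k,v in model(r.x).items(): print(k,np.round(v,4))
E
```

```text
[249 175  14  63 737] [255.64993216 205.68113976]
[0.5968707  0.20911459 0.1605    ] [0.5994932  0.14783877 0.1605    ] 0.06133192126819414 yaw 0.04277217514059711
grip [0.5978114  0.18713471 0.1605    ]
[ 0.5506  0.0879  0.1168 -0.0038  0.0015]
[-1.6 -1.   0.7 -0.7  0.4 -0.5  0.6  0.9  0.2  1.1 -0.3  1.2 -0.1 -0.8
  3.2  0.6 -0.   0.7  0.7  1.3  1.5 -1.5  0.1  0.4 -1.4 -3.5  0.5 -0.7
 -0.4  0.2]
cell [0.5567 0.003  0.0615]
cgrip [0.5567 0.003  0.1145]
hinge [0.5446 0.1527 0.064 ]
lgrip [0.5932 0.1906 0.1605]
station [0.5506 0.0879 0.    ]
```

```bash
python3 - <<'E'
from h import *
im=cv2.imread('pics/w1.png'); cv2.imwrite('pics/w1z.png',cv2.resize(im[120:345,160:280],None,fx=2.6,fy=2.6,interpolation=cv2.INTER_CUBIC)[:, :])
cv2.imwrite('pics/w1zz.png',cv2.resize(im[120:245,160:280],None,fx=4.7,fy=4.7,interpolation=cv2.INTER_CUBIC))
s=env.observe();W=wristcal(s)
P=[at_z(W,q,.014) for q in [(142,180),(143,255),(292,190),(293,254)]]
for p in P: print(np.round(p,4))
print([np.arctan2(-(a-b)[0],(a-b)[1]) for a,b in ((P[0],P[2]),(P[1],P[3]))],[np.arctan2((b-a)[1],(b-a)[0]) for a,b in ((P[0],P[1]),(P[2],P[3]))],np.mean(P,0))
E
```

```text
[0.4908 0.2081 0.014 ]
[0.5933 0.2152 0.014 ]
[ 0.5059 -0.0376  0.014 ]
[ 0.6113 -0.0309  0.014 ]
[np.float64(0.06149856134619929), np.float64(0.07280459048241256)] [np.float64(0.0695390735239731), np.float64(0.06333284440673598)] [0.55032461 0.08868217 0.014     ]
```

View pics/w1z.png

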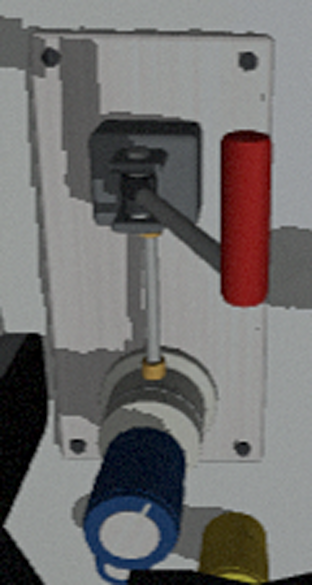

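Yaw comes out at about 0.067, the lever grip at about (0.597, 0.189) and the cell axis at about (0.556, 0.004). Descending over the bar.

Emit:
move_arm(moves=[[-0.5, -1, 20, 0.016], [-1.5, -3, 45, 0.016], [-1.5, -3, 70, 0.016], [-1.5, -3, 92, 0.016], [-1.5, -3, 108, 0.016], [-1.5, -3, 117, 0.016], [-1.5, -3, 118, 0.016], [-1.5, -3, 118, 0.016]])

```text
time_s: 3.45
position: [0.5976, 0.1888, 0.143]
tool_rot: [[-0.066, 0.998, 0.001], [0.998, 0.066, 0.0], [0.0, 0.001, -1.0]]
ft_force: [-0.8, 0.3, 0.2]
grip_width: 0.0856
```

Emit:
move_arm(moves=[[0, 0, 0, 0], [0, 0, 0, 0], [0, 0, 0, 0], [0, 0, 0, 0], [0, 0, 0, 0], [0, 0, 0, 0], [0, 0, 0, 0], [0, 0, 0, 0], [0, 0, 0, 0], [0, 0, 0, 0]], grip=1.0, grip_force=20)

```text
time_s: 4.45
position: [0.5967, 0.1885, 0.1425]
tool_rot: [[-0.066, 0.998, -0.001], [0.998, 0.066, -0.0], [-0.0, -0.001, -1.0]]
ft_force: [-4.9, 0.4, 3.8]
grip_width: 0.0171
```

```bash
python3 - <<'E'
from h import *
s=env.observe(); print(s['time_s'],np.round(s['position'],4),np.round(s['q'],1),np.round(s['ft_force'],1),s['grip_width'])
for n in ('wrist','scene'):
    im=env.get_image(n); cv2.imwrite(f'pics/{n}2.png',im[:,:,::-1])
im=cv2.imread('pics/scene2.png'); cv2.imwrite('pics/scene2z.png',cv2.resize(im[80:260,150:330],None,fx=3.3,fy=3.3))
E
```

```text
4.45 [0.5967 0.1885 0.1425] [ 6.7 33.4 69.4 -0.  77.3  2.9] [-4.9  0.4  3.8] 0.017110273918437297
```

View pics/wrist2.png

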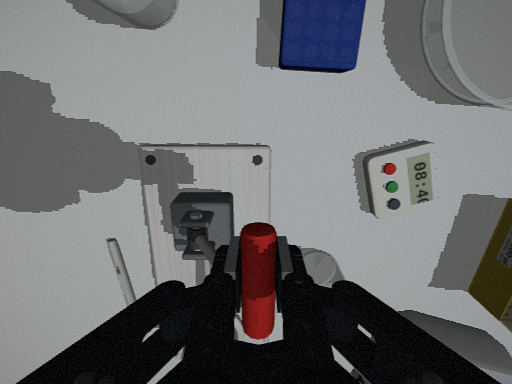

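View pics/scene2z.png

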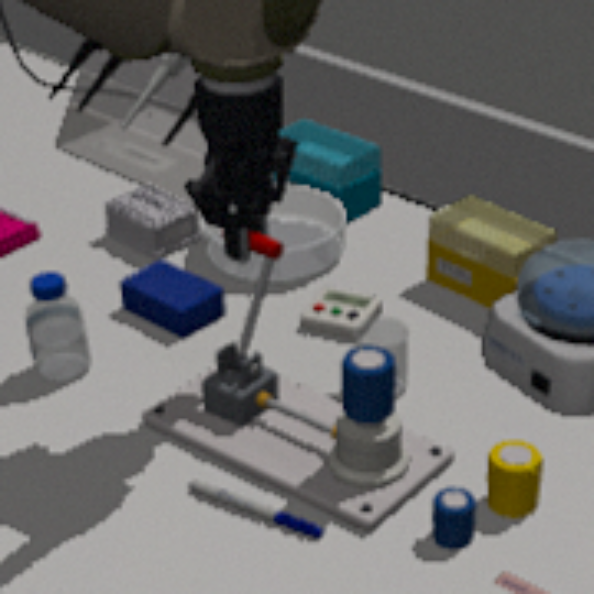

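The bar is held: the opening is 17 mm, and the pads straddle it at about (258,255) in the wrist view. Computing the arc rows.

```bash
python3 - <<'E'
import numpy as np
for a in np.linspace(.5,-.45,21): print(round(.5-a,3),np.round([110*(np.sin(a)-np.sin(.5)),-110*(np.cos(a)-np.cos(.5))],1).tolist())
E
```

```text
0.0 [0.0, -0.0]
0.047 [-4.6, -2.4]
0.095 [-9.4, -4.6]
0.143 [-14.2, -6.5]
0.19 [-19.2, -8.2]
0.238 [-24.2, -9.7]
0.285 [-29.3, -10.9]
0.332 [-34.4, -11.9]
0.38 [-39.6, -12.7]
0.428 [-44.8, -13.2]
0.475 [-50.0, -13.4]
0.522 [-55.2, -13.4]
0.57 [-60.4, -13.2]
0.618 [-65.6, -12.7]
0.665 [-70.8, -12.0]
0.712 [-75.9, -11.0]
0.76 [-81.0, -9.8]
0.808 [-86.0, -8.3]
0.855 [-91.0, -6.6]
0.902 [-95.8, -4.7]
0.95 [-100.6, -2.5]
```

Emit:
move_arm(moves=[[0, -4.6, -2.4, 0], [0, -9.4, -4.6, 0], [0, -14.2, -6.5, 0], [0, -19.2, -8.2, 0], [0, -24.2, -9.7, 0], [0, -29.3, -10.9, 0], [0, -34.4, -11.9, 0], [0, -39.6, -12.7, 0], [0, -44.8, -13.2, 0], [0, -50, -13.4, 0], [0, -55.2, -13.4, 0], [0, -60.4, -13.2, 0], [0, -65.6, -12.7, 0], [0, -70.8, -12, 0], [0, -75.9, -11, 0], [0, -81, -9.8, 0], [0, -86, -8.3, 0], [0, -91, -6.6, 0], [0, -95.8, -4.7, 0], [0, -100.6, -2.5, 0]])

```text
time_s: 6.55
position: [0.5003, 0.1822, 0.147]
tool_rot: [[-0.066, 0.998, 0.011], [0.998, 0.066, 0.001], [0.001, 0.011, -1.0]]
ft_force: [9.6, 1.9, 6.4]
grip_width: 0.0172
```

```bash
python3 - <<'E'
from h import *
s=env.observe(); print(s['time_s'],np.round(s['position'],4),np.round(s['q'],1),np.round(s['ft_force'],1),s['grip_width'])
env.get_image('wrist'); 
for n in ('scene',):
    im=env.get_image(n); cv2.imwrite(f'pics/{n}3.png',im[:,:,::-1])
im=cv2.imread('pics/scene3.png'); cv2.imwrite('pics/scene3z.png',cv2.resize(im[80:260,150:330],None,fx=3.3,fy=3.3))
E
```

```text
6.55 [0.5003 0.1822 0.147 ] [ 7.3 24.3 85.4 -0.  69.7  3.5] [9.6 1.9 6.4] 0.0171797360655885
```

View pics/scene3z.png

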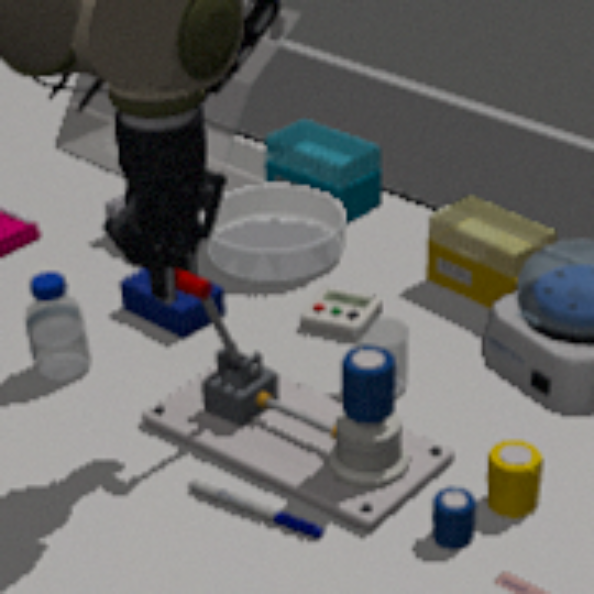

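The lever is leaning towards the robot with 9.6 N on the tool. I'll push on in small steps to confirm the stop.

Emit:
move_arm(moves=[[0, -1, 0.5, 0], [0, -2, 1, 0], [0, -3, 1.5, 0], [0, -3, 1.5, 0]])

```text
time_s: 7.05
position: [0.4972, 0.182, 0.1456]
tool_rot: [[-0.066, 0.998, 0.01], [0.998, 0.066, 0.001], [0.001, 0.01, -1.0]]
ft_force: [7.3, 1.1, 6.9]
grip_width: 0.017
```

Emit:
move_arm(moves=[[0, -1, 0.5, 0], [0, -2, 1, 0], [0, -3, 1.5, 0], [0, -3, 1.5, 0]])

```text
time_s: 7.45
position: [0.496, 0.1819, 0.1449]
tool_rot: [[-0.065, 0.998, 0.015], [0.998, 0.065, 0.002], [0.001, 0.015, -1.0]]
ft_force: [13.2, 1.8, 9.1]
grip_width: 0.0168
```

Emit:
move_arm(moves=[[0, -1.5, 0.7, 0], [0, -3, 1.4, 0], [0, -3, 1.4, 0]])

```text
time_s: 7.75
position: [0.4957, 0.1818, 0.1448]
tool_rot: [[-0.065, 0.998, 0.023], [0.998, 0.065, 0.003], [0.001, 0.023, -1.0]]
ft_force: [22.7, 2.5, 11.5]
grip_width: 0.0175
```

```bash
python3 - <<'E'
import numpy as np
# return from commanded offset (-109.6,+1.9 rel start); 30 rows, blended to start
st=np.array([-109.6,1.9]) 
N=34
out=[]
for i in range(1,N+1):
    a=-.45+.95*i/N
    p=np.array([110*(np.sin(a)-np.sin(.5)),-110*(np.cos(a)-np.cos(.5))])
    off=(st-np.array([-100.6,-2.5]))*max(0,1-i/8)
    out.append(np.round(p+off-st,1).tolist())
print(out[:17]); o=np.array(out); print(np.round(o[17:]-o[16],1).tolist())
E
```

```text
[[3.9, -1.9], [7.9, -3.6], [11.9, -5.3], [15.9, -6.9], [19.9, -8.5], [24.0, -9.9], [28.1, -11.3], [32.2, -12.6], [35.2, -13.2], [38.2, -13.8], [41.2, -14.2], [44.3, -14.6], [47.3, -15.0], [50.4, -15.2], [53.5, -15.3], [56.5, -15.4], [59.6, -15.3]]
[[3.1, 0.1], [6.2, 0.3], [9.2, 0.6], [12.3, 1.0], [15.3, 1.4], [18.3, 2.0], [21.3, 2.6], [24.3, 3.3], [27.3, 4.1], [30.2, 5.0], [33.2, 6.0], [36.0, 7.0], [38.9, 8.1], [41.7, 9.3], [44.5, 10.6], [47.3, 12.0], [50.0, 13.4]]
```

The stop is confirmed: the force rose from 13 to 23 N with no further motion. Easing back over about 3.4 s.

Emit:
move_arm(moves=[[0, 3.9, -1.9, 0], [0, 7.9, -3.6, 0], [0, 11.9, -5.3, 0], [0, 15.9, -6.9, 0], [0, 19.9, -8.5, 0], [0, 24, -9.9, 0], [0, 28.1, -11.3, 0], [0, 32.2, -12.6, 0], [0, 35.2, -13.2, 0], [0, 38.2, -13.8, 0], [0, 41.2, -14.2, 0], [0, 44.3, -14.6, 0], [0, 47.3, -15, 0], [0, 50.4, -15.2, 0], [0, 53.5, -15.3, 0], [0, 56.5, -15.4, 0], [0, 59.6, -15.3, 0]])

```text
time_s: 9.45
position: [0.5478, 0.1853, 0.1558]
tool_rot: [[-0.066, 0.998, 0.0], [0.998, 0.066, -0.0], [-0.0, 0.0, -1.0]]
ft_force: [3.2, -1.2, 0.8]
grip_width: 0.0171
```

Emit:
move_arm(moves=[[0, 3.1, 0.1, 0], [0, 6.2, 0.3, 0], [0, 9.2, 0.6, 0], [0, 12.3, 1, 0], [0, 15.3, 1.4, 0], [0, 18.3, 2, 0], [0, 21.3, 2.6, 0], [0, 24.3, 3.3, 0], [0, 27.3, 4.1, 0], [0, 30.2, 5, 0], [0, 33.2, 6, 0], [0, 36, 7, 0], [0, 38.9, 8.1, 0], [0, 41.7, 9.3, 0], [0, 44.5, 10.6, 0], [0, 47.3, 12, 0], [0, 50, 13.4, 0], [0, 50, 13.4, 0]])

```text
time_s: 11.25
position: [0.5966, 0.1886, 0.1425]
tool_rot: [[-0.066, 0.998, -0.003], [0.998, 0.066, -0.0], [-0.0, -0.003, -1.0]]
ft_force: [-4.5, -0.4, 3.5]
grip_width: 0.0172
```

Emit:
move_arm(moves=[[0, 1, 0.5, 0], [0, 2, 1, 0], [0, 2, 1, 0]])

```text
time_s: 11.55
position: [0.597, 0.1886, 0.1422]
tool_rot: [[-0.066, 0.998, -0.006], [0.998, 0.066, -0.001], [-0.001, -0.006, -1.0]]
ft_force: [-15.2, -2.8, 11.8]
grip_width: 0.0173
```

Emit:
move_arm(moves=[[0, -1, -0.5, 0], [0, -2, -1, 0], [0, -2, -1, 0]])

```text
time_s: 11.85
position: [0.5967, 0.1886, 0.1424]
tool_rot: [[-0.066, 0.998, -0.002], [0.998, 0.066, -0.0], [-0.0, -0.002, -1.0]]
ft_force: [-5.5, -2.1, 4.2]
grip_width: 0.0171
```

Emit:
move_arm(moves=[[0, 0, 0, 0], [0, 0, 0, 0], [0, 0, 0, 0], [0, 0, 0, 0], [0, 0, 0, 0], [0, 0, 0, 0], [0, 0, -3, 0], [0, 0, -15, 0], [0, 0, -35, 0], [0, 0, -60, 0], [-20, -6, -75, 0], [-50, -15, -80, 0], [-85, -25, -80, 0], [-120, -35, -80, 0], [-150, -44, -80, 0], [-170, -50, -80, 0], [-180, -53, -80, 0], [-181.5, -53, -80, 0], [-181.5, -53, -80, 0]], grip=0)

```text
time_s: 13.75
position: [0.5567, 0.0045, 0.2227]
tool_rot: [[-0.066, 0.998, 0.001], [0.998, 0.066, 0.0], [0.0, 0.001, -1.0]]
ft_force: [0.0, 0.6, 0.5]
grip_width: 0.0855
```

```bash
python3 - <<'E'
from h import *
s=env.observe(); print(s['time_s'],np.round(s['position'],4),np.round(s['q'],1),np.round(s['ft_force'],1),s['grip_width'])
for n in ('wrist','scene','top'):
    im=env.get_image(n); cv2.imwrite(f'pics/{n}4.png',im[:,:,::-1])
    for nm in ('collar_grip','cell_axis','collar','lever_grip'):
        print(n,nm,[(np.round(d['point'],1).tolist(),round(d['conf'],2)) for d in env.tip_of(n,nm)][:3])
W=wristcal(s)
for k,v in {'cell':(.556,.004,.0615),'rim':(.556,.004,.0745),'cg':(.556,.004,.1145),'top':(.556,.004,.1265)}.items(): print(k,[np.round(project(C,v),1) for C in (W,cal('scene'),cal('top'))])
im=cv2.imread('pics/scene4.png'); cv2.imwrite('pics/scene4z.png',cv2.resize(im[80:260,150:330],None,fx=3.3,fy=3.3))
E
```

```text
13.75 [0.5567 0.0045 0.2227] [-11.7  22.8  74.2   0.   83.  -15.5] [0.  0.6 0.5] 0.08548499265432274
wrist collar_grip [([194.1, 256.1], 0.77), ([245.5, 237.4], 0.67), ([257.3, 289.3], 0.66)]
wrist cell_axis [([22.8, 256.3], 0.65)]
wrist collar [([238.9, 240.7], 0.82), ([177.9, 257.0], 0.67), ([245.3, 286.7], 0.63)]
wrist lever_grip []
scene collar_grip [([221.6, 305.8], 0.66), ([192.3, 259.7], 0.6), ([235.4, 285.2], 0.46)]
scene cell_axis [([209.6, 262.7], 0.7)]
scene collar [([234.8, 304.1], 0.78), ([204.1, 261.1], 0.67), ([239.9, 288.5], 0.49)]
scene lever_grip [([149.7, 224.6], 0.79), ([193.6, 259.9], 0.5)]
top collar_grip [([213.7, 292.2], 0.49), ([188.2, 294.9], 0.49)]
top cell_axis [([206.7, 257.2], 0.86)]
top collar [([191.3, 296.9], 0.54), ([214.5, 293.2], 0.53)]
top lever_grip [([188.3, 187.5], 0.57)]
cell [array([[177.1, 257.6]]), array([[207.4, 261.5]]), array([[207.8, 257.4]])]
rim [array([[180.3, 257.6]]), array([[203.7, 261.5]]), array([[207.1, 257.4]])]
cg [array([[192.1, 257.6]]), array([[192.1, 261.5]]), array([[204.9, 257.3]])]
top [array([[196.3, 257.6]]), array([[188.5, 261.5]]), array([[204.2, 257.3]])]
```

View pics/wrist4.png

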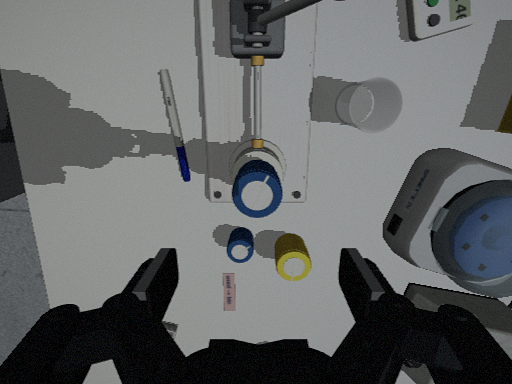

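View pics/scene4z.png

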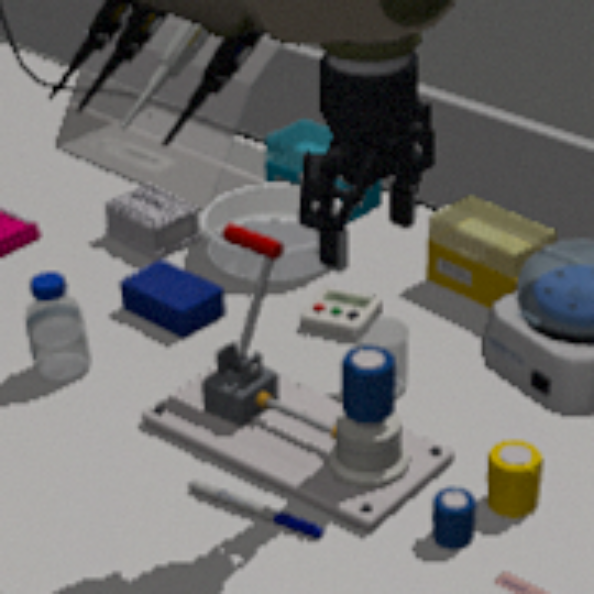

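The lever is back at rest, and the collar's disc is at about (196,257) in the wrist view. Measuring the disc's centre.

```bash
python3 - <<'E'
from h import *
s=env.observe();W=wristcal(s)
im=cv2.imread('pics/wrist4.png'); b,g,r=[im[:,:,i].astype(int) for i in range(3)]
m=((b>60)&(b>1.6*r)).astype(np.uint8); m[:,:200]=0;m[:,320:]=0; m[:140]=0; m[222:]=0
n,l,st,ce=cv2.connectedComponentsWithStats(m); k=1+np.argmax(st[1:,4]); print(st[k])
cs,_=cv2.findContours((l==k).astype(np.uint8),cv2.RETR_CCOMP,cv2.CHAIN_APPROX_NONE)
for c in cs:
    if len(c)>30: print('contour',len(c),cv2.fitEllipse(c))
# lower (near) rim of outer silhouette: bottom row pts -> circle radius 23mm at z=.1265
c=max(cs,key=len)[:,0,:].astype(float); c=c[c[:,1]>190]
P=np.array([at_z(W,(y,x),.1265) for x,y in c])
q=least_squares(lambda p:np.hypot(P[:,0]-p[0],P[:,1]-p[1])-p[2],[.556,.004,.023],loss='soft_l1',f_scale=.0005).x; print('outer fit',q)
cs=[c for c in cs if 30<len(c)<max(map(len,cs))]
for c in cs:
    P=np.array([at_z(W,(y,x),.1265) for x,y in c[:,0,:].astype(float)])
    print('disc',least_squares(lambda p:np.hypot(P[:,0]-p[0],P[:,1]-p[1])-p[2],[.556,.004,.017],loss='soft_l1',f_scale=.0005).x)
cv2.imwrite('pics/w4z.png',cv2.resize(im[130:230,200:320],None,fx=6,fy=6,interpolation=cv2.INTER_CUBIC))
E
```

```text
[233 172  49  46 930]
contour 153 ((257.6513366699219, 194.2152862548828), (44.86276626586914, 47.04900360107422), 59.725502014160156)
contour 102 ((257.2734680175781, 194.04177856445312), (31.263402938842773, 36.27239227294922), 41.905155181884766)
outer fit [0.5551581  0.00481152 0.02109832]
disc [0.55489635 0.00463382 0.01483272]
```

View pics/w4z.png

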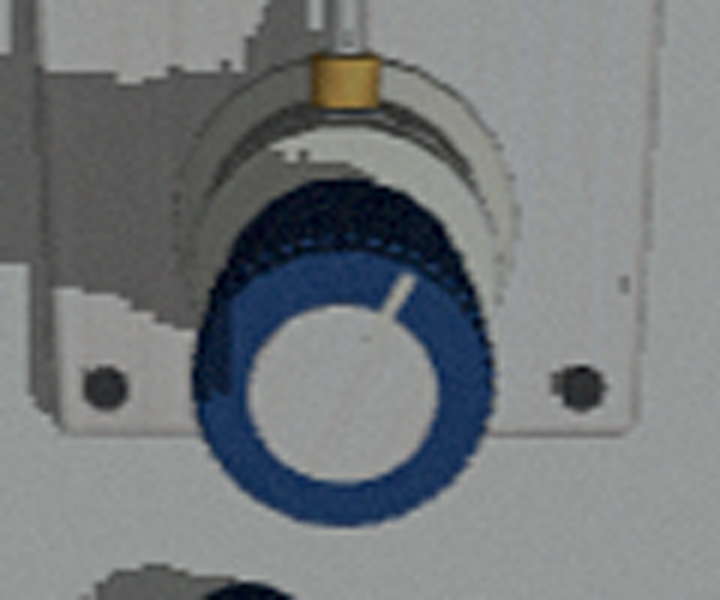

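The disc's centre is at (195.5,257.2), which puts the collar axis at about (0.5557, 0.0045). Descending, and closing gently.

Emit:
move_arm(moves=[[0, -1, 25, 0], [0, -1, 55, 0], [0, -1, 85, 0], [0, -1, 110, 0], [0, -1, 125, 0], [0, -1, 130, 0], [0, -1, 130, 0]])

```text
time_s: 15.2
position: [0.5555, 0.0039, 0.0921]
tool_rot: [[-0.066, 0.998, -0.001], [0.998, 0.066, 0.0], [0.0, -0.001, -1.0]]
ft_force: [0.3, -0.4, 0.1]
grip_width: 0.0853
```

Emit:
move_arm(moves=[[0, 0, 0, 0], [0, 0, 0, 0], [0, 0, 0, 0], [0, 0, 0, 0], [0, 0, 0, 0], [0, 0, 0, 0], [0, 0, 0, 0]], grip=1.0, grip_force=20)

```text
time_s: 15.9
position: [0.5558, 0.0038, 0.0929]
tool_rot: [[-0.066, 0.998, 0.001], [0.998, 0.066, -0.0], [-0.0, 0.001, -1.0]]
ft_force: [-0.5, 0.9, 5.1]
grip_width: 0.0438
```

```bash
python3 - <<'E'
from h import *
s=env.observe(); print(s['time_s'],np.round(s['position'],4),np.round(s['q'],1),np.round(s['ft_force'],1),np.round(s['wrist_torque'],2),s['grip_width'])
im=env.get_image('wrist'); cv2.imwrite(f'pics/w5.png',im[:,:,::-1])
E
```

```text
15.9 [0.5558 0.0038 0.0929] [-11.8  30.2  85.2  -0.   64.5 -15.6] [-0.5  0.9  5.1] [0.02 0.01 0.04] 0.043774085513491635
```

View pics/w5.png

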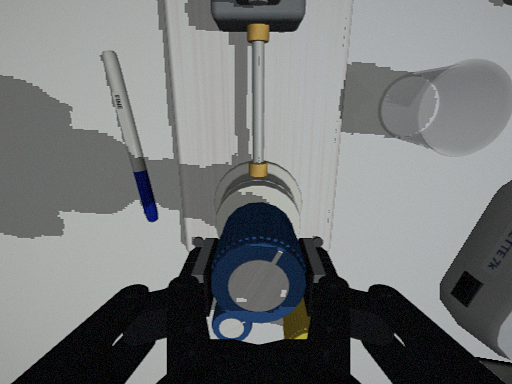

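The collar is held at 43.8 mm opening with almost no side force and about 5 N of down-press. Turning clockwise in small steps while watching height and force.

Emit:
move_arm(moves=[[0, 0, 0.5, 0.0], [0, 0, 0.5, 0.05], [0, 0, 0.5, 0.1], [0, 0, 0.5, 0.15], [0, 0, 0.5, 0.2], [0, 0, 0.5, 0.2]], grip_force=40)

```text
time_s: 16.55
position: [0.5561, 0.0037, 0.0929]
tool_rot: [[0.135, 0.991, 0.002], [0.991, -0.135, -0.001], [-0.0, 0.002, -1.0]]
ft_force: [-1.0, -1.0, 9.4]
grip_width: 0.0439
```

Emit:
move_arm(moves=[[0, 0, 0, 0.05], [0, 0, 0, 0.1], [0, 0, 0, 0.15], [0, 0, 0, 0.15]])

```text
time_s: 16.95
position: [0.5561, 0.0036, 0.0929]
tool_rot: [[0.282, 0.96, 0.002], [0.96, -0.282, -0.001], [-0.0, 0.002, -1.0]]
ft_force: [-0.8, -0.7, 9.0]
grip_width: 0.0441
```

Emit:
move_arm(moves=[[0, 0, 0, 0.05], [0, 0, 0, 0.1], [0, 0, 0, 0.15], [0, 0, 0, 0.15]])

```text
time_s: 17.35
position: [0.5561, 0.0036, 0.0929]
tool_rot: [[0.422, 0.907, 0.002], [0.907, -0.422, -0.001], [0.0, 0.002, -1.0]]
ft_force: [-0.5, -0.3, 9.1]
grip_width: 0.0444
```

Emit:
move_arm(moves=[[0, 0, 0, 0.05], [0, 0, 0, 0.1], [0, 0, 0, 0.15], [0, 0, 0, 0.15]])

```text
time_s: 17.75
position: [0.556, 0.0037, 0.0929]
tool_rot: [[0.553, 0.833, 0.002], [0.833, -0.553, -0.001], [0.001, 0.002, -1.0]]
ft_force: [-1.3, -1.6, 9.1]
grip_width: 0.0439
```

```bash
python3 - <<'E'
from h import *
s=env.observe(); print(s['time_s'],np.round(s['position'],4),np.round(s['ft_force'],1),np.round(s['wrist_torque'],2),s['grip_width'])
im=env.get_image('wrist'); cv2.imwrite(f'pics/w6.png',im[:,:,::-1])
E
```

```text
17.75 [0.556  0.0037 0.0929] [-1.3 -1.6  9.1] [-0.06  0.2  -0.05] 0.04387445000485252
```

View pics/w6.png

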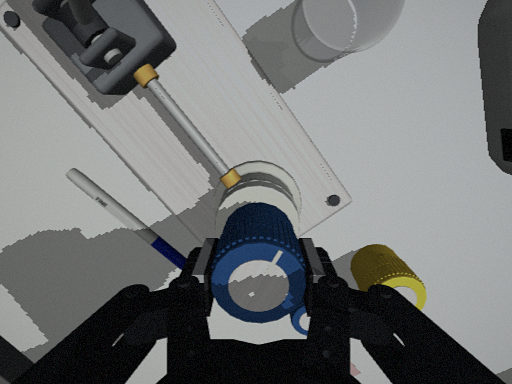

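The white line sits at (278,257), the same place in the tool frame as before, so the collar is turning with the grip (0.65 rad so far). Continuing.

Emit:
move_arm(moves=[[0, 0, 0, 0.05], [0, 0, 0, 0.1], [0, 0, 0, 0.1]])

```text
time_s: 18.1
position: [0.556, 0.0037, 0.0929]
tool_rot: [[0.633, 0.774, 0.002], [0.774, -0.633, -0.001], [0.001, 0.002, -1.0]]
ft_force: [-0.9, -0.6, 9.5]
grip_width: 0.0441
```

Emit:
move_arm(moves=[[0, 0, 0, 0.05], [0, 0, 0, 0.1], [0, 0, 0, 0.1]])

```text
time_s: 18.4
position: [0.5561, 0.0036, 0.0928]
tool_rot: [[0.707, 0.707, 0.002], [0.707, -0.707, -0.001], [0.001, 0.002, -1.0]]
ft_force: [-0.4, -0.4, 9.0]
grip_width: 0.0441
```

Emit:
move_arm(moves=[[0, 0, 0, 0.05], [0, 0, 0, 0.1], [0, 0, 0, 0.1]])

```text
time_s: 18.7
position: [0.5561, 0.0035, 0.0925]
tool_rot: [[0.774, 0.633, 0.002], [0.633, -0.774, -0.001], [0.001, 0.002, -1.0]]
ft_force: [0.2, -2.0, 5.9]
grip_width: 0.0438
```

Drop signs at about 0.95 rad: the force fell from 9 to 5.9 N and the tool dipped. Turning on towards the window's middle.

Emit:
move_arm(moves=[[0, 0, 0, 0.05], [0, 0, 0, 0.1], [0, 0, 0, 0.1]])

```text
time_s: 19.0
position: [0.5553, 0.004, 0.0917]
tool_rot: [[0.833, 0.553, -0.0], [0.553, -0.833, 0.0], [-0.0, -0.0, -1.0]]
ft_force: [-0.6, -0.1, 0.2]
grip_width: 0.0446
```

Emit:
move_arm(moves=[[0, 0, 0.5, 0], [0, 0, 1, 0], [0, 0, 1.5, 0], [0, 0, 1.5, 0]])

```text
time_s: 19.4
position: [0.5555, 0.0041, 0.0906]
tool_rot: [[0.832, 0.554, 0.0], [0.554, -0.832, 0.0], [0.0, -0.0, -1.0]]
ft_force: [-0.5, 1.1, 4.4]
grip_width: 0.0442
```

Emit:
move_arm(moves=[[0, 0, 0.8, 0], [0, 0, 1.6, 0], [0, 0, 2, 0], [0, 0, 2, 0]])

```text
time_s: 19.8
position: [0.5555, 0.0041, 0.0887]
tool_rot: [[0.833, 0.554, 0.0], [0.554, -0.833, 0.0], [0.0, -0.0, -1.0]]
ft_force: [-1.7, 1.8, 5.1]
grip_width: 0.0441
```

Emit:
move_arm(moves=[[0, 0, 0, 0.02], [0, 0, 0, 0.04], [0, 0, 0, 0.04]])

```text
time_s: 20.1
position: [0.5554, 0.004, 0.0883]
tool_rot: [[0.854, 0.52, -0.0], [0.52, -0.854, 0.0], [-0.0, -0.0, -1.0]]
ft_force: [-1.1, 2.1, 3.1]
grip_width: 0.0439
```

Emit:
move_arm(moves=[[0, 0, 1, 0], [0, 0, 2, 0], [0, 0, 2, 0]])

```text
time_s: 20.4
position: [0.5554, 0.004, 0.0862]
tool_rot: [[0.854, 0.52, -0.0], [0.52, -0.854, 0.0], [-0.0, -0.0, -1.0]]
ft_force: [-1.4, 1.1, 2.5]
grip_width: 0.0437
```

```bash
python3 - <<'E'
from h import *
s=env.observe(); print(s['time_s'],np.round(s['position'],4),np.round(s['ft_force'],1),np.round(s['wrist_torque'],2),s['grip_width'])
im=env.get_image('wrist'); cv2.imwrite(f'pics/w7.png',im[:,:,::-1])
im=env.get_image('scene')[:,:,::-1]; cv2.imwrite('pics/s7z.png',cv2.resize(im[120:260,190:330],None,fx=4,fy=4))
E
```

```text
20.4 [0.5554 0.004  0.0862] [-1.4  1.1  2.5] [ 0.29  0.2  -0.09] 0.043670975369157164
```

View pics/w7.png

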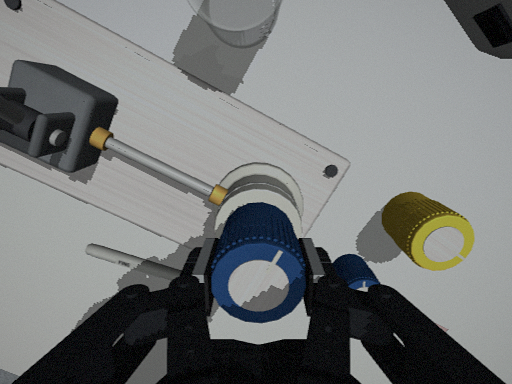

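View pics/s7z.png

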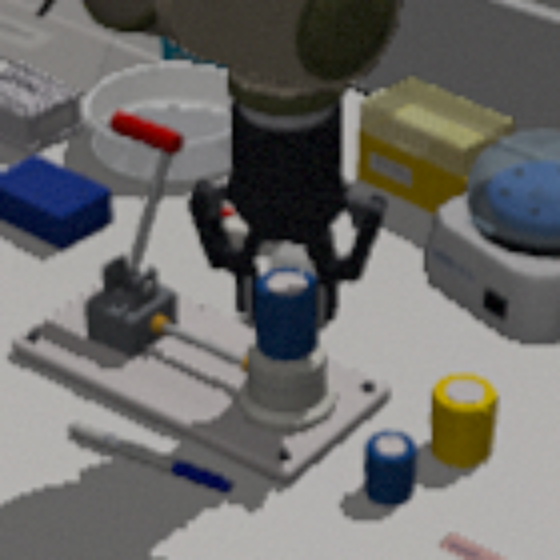

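The collar is dropping freely (6.7 mm down), its line is unmoved in the grip, and 0.04 rad more turn eased it. Pushing on towards home.

Emit:
move_arm(moves=[[0, 0, 1, 0], [0, 0, 2, 0], [0, 0, 3, 0], [0, 0, 4, 0], [0, 0, 4, 0]], grip_force=60)

```text
time_s: 21.0
position: [0.5555, 0.004, 0.0826]
tool_rot: [[0.854, 0.52, 0.0], [0.52, -0.854, 0.0], [0.0, 0.0, -1.0]]
ft_force: [-2.8, 2.4, 6.5]
grip_width: 0.0438
```

Emit:
move_arm(moves=[[0, 0, 1, 0], [0, 0, 2, 0], [0, 0, 3, 0], [0, 0, 3, 0]])

```text
time_s: 21.4
position: [0.5555, 0.004, 0.0805]
tool_rot: [[0.854, 0.52, 0.001], [0.52, -0.854, -0.0], [0.001, 0.001, -1.0]]
ft_force: [-5.8, 3.4, 14.1]
grip_width: 0.0438
```

Emit:
move_arm(moves=[[0, 0, 0.7, 0], [0, 0, 1.5, 0], [0, 0, 1.5, 0]])

```text
time_s: 21.7
position: [0.5555, 0.004, 0.0804]
tool_rot: [[0.854, 0.52, 0.002], [0.52, -0.854, -0.001], [0.001, 0.001, -1.0]]
ft_force: [-10.0, 2.8, 28.1]
grip_width: 0.0435
```

Emit:
move_arm(moves=[[0, 0, 0.7, 0], [0, 0, 1.5, 0], [0, 0, 1.5, 0]])

```text
time_s: 22.0
position: [0.5556, 0.004, 0.0803]
tool_rot: [[0.854, 0.52, 0.003], [0.52, -0.854, -0.001], [0.002, 0.002, -1.0]]
ft_force: [-14.1, 3.4, 40.4]
grip_width: 0.0435
```

A hard stop: the force goes 14→28→40 N at a constant z of 0.0804, a 12.5 mm tool drop. I'll back off the excess push, then check in pictures whether the rim is really on the column.

Emit:
move_arm(moves=[[0, 0, -1, 0], [0, 0, -1.8, 0], [0, 0, -1.8, 0]])

```text
time_s: 22.3
position: [0.5556, 0.004, 0.0804]
tool_rot: [[0.854, 0.52, 0.002], [0.52, -0.854, -0.0], [0.001, 0.001, -1.0]]
ft_force: [-9.4, 2.5, 24.5]
grip_width: 0.0435
```

```bash
python3 - <<'E'
from h import *
s=env.observe(); print(s['time_s'],np.round(s['position'],4),np.round(s['ft_force'],1),np.round(s['wrist_torque'],2),s['grip_width'])
w=env.get_image('wrist')[:,:,::-1]; im=env.get_image('scene')[:,:,::-1]
a=cv2.resize(im[175:235,230:295],(520,480),interpolation=cv2.INTER_CUBIC)
b=cv2.resize(cv2.imread('pics/scene0.png')[175:235,230:295],(520,480),interpolation=cv2.INTER_CUBIC)
cv2.imwrite('pics/s8z.png',cv2.resize(np.hstack([b,a]),(800,369)))
z=np.hstack([cv2.imread('pics/w7.png')[150:340,190:330],w[150:340,190:330]])
cv2.imwrite('pics/w8z.png',cv2.resize(z,None,fx=2.8,fy=2.8,interpolation=cv2.INTER_CUBIC))
E
```

```text
22.3 [0.5556 0.004  0.0804] [-9.4  2.5 24.5] [ 0.51  1.39 -0.08] 0.043450083577111005
```

View pics/s8z.png

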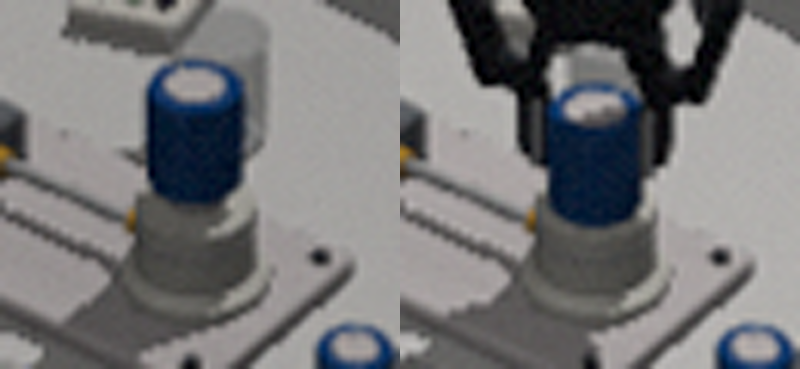

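View pics/w8z.png

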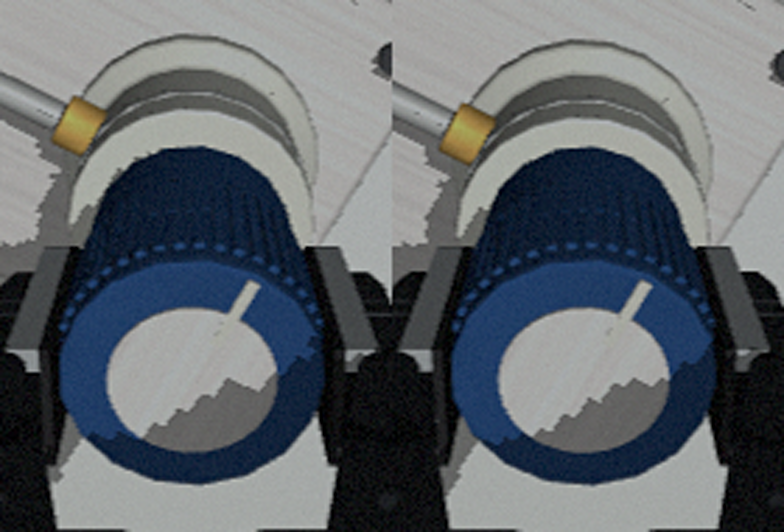

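The pictures show the collar lower by about 3.7 px, which is 13 mm, with its rim on the column and no slip in the grip. A tiny wiggle will rule out a jam just short of home.

Emit:
move_arm(moves=[[0, 0, 0, 0.02], [0, 0, 0, 0.03], [0, 0, 0, 0.03]])

```text
time_s: 22.7
position: [0.5558, 0.0039, 0.0804]
tool_rot: [[0.869, 0.494, 0.002], [0.494, -0.869, -0.001], [0.002, 0.002, -1.0]]
ft_force: [-7.7, 3.6, 25.0]
grip_width: 0.0438
```

Emit:
move_arm(moves=[[0, 0, 0, -0.02], [0, 0, 0, -0.03], [0, 0, 0, -0.03], [0, 0, 0, -0.03], [0, 0, 0, -0.03]])

```text
time_s: 23.2
position: [0.5559, 0.0039, 0.0804]
tool_rot: [[0.854, 0.52, 0.003], [0.52, -0.854, -0.001], [0.002, 0.002, -1.0]]
ft_force: [-7.1, 4.0, 23.1]
grip_width: 0.0436
```

Height and force are unchanged by the wiggle, so it is solidly home. It stays held at about 23 N against the 11 N spring. Handing in.

```bash
python3 - <<'E'
from h import *
s=env.observe(); print(s['time_s'],np.round(s['position'],4),np.round(s['ft_force'],1),s['grip_width'])
print(env.close_job())
E
```

```text
23.2 [0.5559 0.0039 0.0804] [-7.1  4.  23.1] 0.043619578590767434
the job is handed in; nothing more can be done
None
```

I did the whole job in order, and handed it in at 23.2 s of the 58 s allowed with the collar still gripped and pushed home.

- **Vent lever:** I pulled it through its full stroke, about 101 mm at the handle. The force then rose from 13 to 23 N with almost no further movement, so it was on its stop. I eased it back over about 3.4 s, pressed it lightly against its rest stop, then let go. Later pictures show it still at rest.
- **Blue collar:** With about 9 N of down-press I turned it clockwise. It began to drop at about 0.95 rad and went down most freely at about 1.09 rad. At home the force climbed steeply, from 14 to 40 N, with almost no change in height.
- **Holding force:** I backed the push off to about 23 N, against the 11 N spring. A ±0.03 rad wiggle did not change the height, and the white line showed no slip in the grip.

One check disagreed slightly: the tool dropped 12.5 mm rather than 13 mm. I put that down to the fingers shifting when I raised the grip force. In the scene picture the rim looks to be on the column, and the collar had come down about 13 mm. There was also a side force of about 7 N in x while holding. I touched nothing else on the bench; I did not check the other items one by one at the end.

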